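# Hang a shelf sign level on the counter stand

### The job

Take the yellow sign out of the slotted block and hang it on the arm of the counter stand by the one hole in its header that lets it hang level, slid back along the arm until it meets the brass stop ring, then let go of it. The arm is clamped to the post at a height nobody has measured, so find it gently, by eye or by touch, and never push or lift hard against the stand. Leave the blue sign in the block and do not disturb the other things on the counter.

Things in the scene. Friction and masses are not known exactly. Their poses are not given: they have to be found in the camera images.
- yellow_sign: Sign to be hung: upright L-shaped board of one even material, 8 mm thick, about 0.16 kg: a light-wood header 170 x 40 mm on top, a yellow panel 84 x 110 mm below one end. Origin: middle of the panel's lower edge, mid-thickness; x normal to the board, y along the header, z up. Panel: y -42..42, z 0..110 mm; header: y -42..128, z 110..150 mm.
- yellow_header (a point): Middle of the yellow sign's top edge (y 43, z 150 mm in its frame; same axes). Seven equal through-holes, 12 mm across with brass eyelets, lie along the header 27 mm below the top, at y -26.7, -4.7, 17.3, 39.3, 61.3, 83.3, 105.3 mm in the sign's frame. Pinch the board across its thickness by the top 15 mm, above the holes.
- blue_sign: Second sign, same shape and size but with a blue panel; stands in the other slot and stays there. Origin and axes as for the yellow sign.
- sign_block: Dark wooden slotted block, 92 x 92 x 34 mm, fixed. Origin: centre of its underside. Two slots, 11 mm wide, open at both ends, run along its y at x -28 and +28 mm, floors 9 mm above the counter. Each holds a sign upright, sign's axes along the block's, header top 159 mm above the counter. Which sign is in which slot varies.
- stand: Counter stand, fixed: steel foot 12 mm thick (x -88..16, y -45..45 mm), upright post 10 mm thick. Origin: post's axis at counter level, z up. From a collar on the post a round bar 6 mm thick (the arm) points along -x, level to x -80 mm, then bends up 20 degrees to a round tip centred at x -93 mm, 4.8 mm above the level bar's axis. A sign hangs with its hole's top on the bar.
- post_top (a point): Top of the stand's post, 225 mm above the counter (stand's axes). The arm's collar (23 mm across, 22 mm high, thumb screw to y +26 mm) is clamped below it: the bar's axis lies anywhere from 175 to 210 mm above the counter, NOT measured, and stays put in a run. More than 20 N on the stand is too much.
- stop_line (a point): A point on the foot (z 12 mm), plumb below the front face of the brass stop ring, which sits on the bar: ring 14 mm across, 4 mm thick, front face at x -44 mm in the stand's frame. A sign slid fully back has its mid-thickness at x -48 mm. Behind the ring, up to the collar (x -17 mm), there is only the bar; the post is 39 mm behind the ring face.
- stapler: Pale green desk stapler, 33 x 132 x 34 mm, origin under its centre; leave alone.
- tape_runner: Blue correction-tape runner, 17 x 82 x 24 mm, origin under its centre; leave alone.
- eraser_box_red: Red eraser in a sleeve, 25 x 42 x 14 mm, origin under its centre; leave alone.

How it is judged (in metres and radians):
On the way, in this order (a step that is already met when the one before it is completed fails the run):
1. the yellow sign is drawn up out of its slot, clear of the block (height (world z) of yellow_sign above 0.045 m and contact force between yellow_sign and sign_block below 0.05 N), for 0.1 s.
2. the yellow sign, still in the grip, is back along the stand's arm, within 20 mm of the stop ring (x of yellow_sign in the frame of stand between -0.068 and -0.038 m and y of yellow_sign in the frame of stand between -0.06 and 0.06 m and contact force between yellow_sign and the fingers above 0.5 N), for 0.1 s.
At the end, for the whole second after the job is handed in: The yellow sign hangs on the arm, released, at rest, level within 7 degrees, its lower edge over 30 mm up, within 8 mm of its place against the stop ring and within 45 mm sideways of the arm; the blue sign is within 15 mm of where it stood (angle between yellow_sign's own z axis and vertical below 0.12 rad and contact force between yellow_sign and stand above 0.5 N and height (world z) of yellow_sign above 0.03 m and x of yellow_sign in the frame of stand between -0.056 and -0.04 m and y of yellow_sign in the frame of stand between -0.045 and 0.045 m and contact force between yellow_sign and the fingers below 0.05 N and linear speed of yellow_sign below 0.03 m/s and angular speed of yellow_sign below 0.3 rad/s and distance of blue_sign from where it was at the start of the episode below 0.015 m); the robot touches nothing.
It fails at once if the sign presses on the stand or its arm with more than 20 N (contact force between yellow_sign and stand above 20 N).
It fails at once if the robot presses on the stand or its arm with more than 20 N (contact force between any of the arm, the fingers and stand above 20 N).
It fails at once if the yellow sign is dropped or laid over (leans more than 1.45 rad) (angle between yellow_sign's own z axis and vertical above 1.45 rad).
It fails at once if the blue sign is moved more than 25 mm, or another thing on the counter more than 30 mm (distance of blue_sign from where it was at the start of the episode above 0.025 m or distance of any of stapler, tape_runner, eraser_box_red from where it was at the start of the episode above 0.03 m).
It also fails if it takes over 72 s, if anything falls off the work surface, if the arm or the gripper's body presses on something with over 40 N, if the wrist force passes 120 N, or if a joint passes its speed limit or range.

### The arm

A 6-joint arm with a two-finger parallel gripper is mounted at the origin on the work surface; the furniture and walls round the work are solid. World frame = base frame: x ahead of the robot, y to its left, z up, the work surface at z = 0. Lengths are in m, angles in degrees, forces in N, time in s.
With the tool pointing down it reaches from about 0.375 to 0.9 m from the base axis. Payload 3.1 kg.
Tool frame: the origin (TCP) lies on the centre line of the jaws, within the pads' length; the fingertips stand 25 mm ahead of it and the grasp point (between the pads) lies 6 mm ahead of it; z points along the fingers, y is the line along which they close (so a half turn about z gives the same grasp; the last joint's range is limited). The gripper opens to 87 mm and grips with 3 to 60 N. Pads are 19 mm wide; open, the fingers measure 117 mm over their backs; the gripper's body (75 mm by 190 mm) begins 51 mm behind the grasp point.
Start: joints at [-85.17, 30.224, 82.088, -0, 67.689, -10.227], TCP at [0.162, -0.604, 0.248] pointing down, gripper open.
Joint ranges: [-176.69, 176.69], [-43.24, 126.21], [12.49, 139.97], [-82, 262], [0, 151.66], [-163.58, 163.58]. Speed limits (degrees/s): [159.86, 159.86, 180, 180, 180, 180].

### API

Orientations are given as a 3x3 rotation matrix whose columns are the frame's x, y, z axes.
In Python, from rig import read_state, capture, camera_params, hand_in gives the robot as it stands.
- The arm moves only by the tool apply_moves, never from a script. Its argument "rows" is a list of rows, each an object of numbers: "x", "y", "z": the shift along the tool's x, y, z in mm; "rx", "ry", "rz": the turn, a rotation vector about the tool's x, y, z in units of 6 degrees (1.0 is 6 degrees); "claw": the closure in counts, from 0 (fully open) to 255 (shut). A call has 1 to 10 rows; each row is the pose to reach, as a shift and turn from the pose commanded when the call began, along the tool's axes at that moment; what a row does not reach only later rows make up. A row lasts 1/8 s, in which the tool goes at most 62.5 mm and 10.7 degrees, less where a joint would pass 70% of its speed; a pose out of reach is approached as far as the arm can. A call with a gripper value outside its range is refused whole. The fingers move at their own pace and stop on an object; the grip force is fixed at half the most. Time passes only in rows, so rows that repeat a pose let the fingers close. It gives the time, the measured TCP pose, the force, the opening and the grip force at its end, in the units of the state.
- read_state(): the state, without advancing time (a new reading comes with each control period).
- capture(name): name is "side" or "top"; returns (picture, depth): 480x640x3 uint8, red, green, blue; 480x640 float32, m along the optical axis (not along the pixel's ray), 0 where there is no reading.
- camera_params(name): a dict with "fx", "fy", "cx", "cy" (pixels), "D" ([k1, k2, p1, p2, k3] as OpenCV has them; the pictures are not rectified), "xyz" and "orientation" of the camera in the world. Camera axes: x right, y up, looking along -z (the intrinsics and any distortion apply to the point x, -y, -z); pixel columns grow to the right and rows downward; lengths in m; the calibration is good to about 2 mm. A picture is of the moment at which its call begins. camera_params takes no time and is no camera call.
- hand_in(): hands the job in; it is judged then, once.
The state is a dict: "time_s": time; "joint_positions": joint angles; "qvel": joint speeds; "tau": joint torques, N m; "position": TCP position; "tcp_rot": TCP orientation; "force": force on the tool from outside, world axes, zero at the start; "moment": the same for the moment, N m; "opening": opening from 0.0 (shut) to 1.0 (fully open); "grasp_force": force on a finger pad.
Only numpy, scipy, OpenCV 4.12 (cv2) and the standard library are available. Lean on these libraries where they do the work, as an engineer would, in place of code of your own. Each camera call takes 0.05 s, during which the arm holds its last target. There are 200 camera calls.

## Working session

There is one attempt and no reset: what is moved stays moved. The work goes in short steps, Python scripts to look and compute and a tool call to move; the robot and the scene stay as the last step left them, time stands still between calls to the robot, and variables do not carry over. Pictures are saved under pics/ and viewed, at most 10 in all, crops included, and the job is handed in when it is done.

Besides the shell and the picture viewer there is one more tool, called after ">>>" by a JSON object that holds its "fn" and its "kwargs", one argument or row to a line. apply_moves: Moves the arm, as the interface text tells. Its arguments: {"type":"object","properties":{"rows":{"type":"array"}},"required":["rows"]}

```bash
mkdir -p pics; cat > h.py <<'E'
import numpy as np, cv2
from rig import *
np.set_printoptions(precision=4,suppress=True)
def cam(n):
    p=camera_params(n); K=np.array([[p['fx'],0,p['cx']],[0,p['fy'],p['cy']],[0,0,1.]]); return p,K,np.array(p['D'],float),np.array(p['xyz']),np.array(p['orientation'],float).reshape(3,3)
def ray(n,uv):
    p,K,D,t,R=cam(n)
    q=cv2.undistortPoints(np.array(uv,float).reshape(-1,1,2),K,D).reshape(-1,2)
    d=np.c_[q[:,0],-q[:,1],-np.ones(len(q))]
    return t,d@R.T     # unit depth along axis
def on_z(n,uv,z):
    t,d=ray(n,uv); s=(np.broadcast_to(z,len(d))-t[2])/d[:,2]; return t+d*s[:,None]
def dep(n,uv,D):
    t,d=ray(n,uv); return np.array([t+di*np.median(D[int(v)-1:int(v)+2,int(u)-1:int(u)+2]) for (u,v),di in zip(uv,d)])
def proj(n,P):
    p,K,D,t,R=cam(n); c=(np.atleast_2d(P)-t)@R; c=c*[1,-1,-1]
    return cv2.projectPoints(c,np.zeros(3),np.zeros(3),K,D)[0].reshape(-1,2)
def snap(n,f):
    a,d=capture(n); cv2.imwrite('pics/'+f+'.png',a[:,:,::-1]); np.save('pics/'+f+'.npy',d); return a,d
E
python3 - <<'E'
from h import *
for n in('side','top'):
    snap(n,n+'0'); p=camera_params(n); print(p)
print(read_state())
E
```

```text
{'fx': 464.6483757334652, 'fy': 464.6483757334652, 'cx': 318.06486226830293, 'cy': 238.26755553211973, 'D': array([-0.0681,  0.    ,  0.    ,  0.    ,  0.    ]), 'xyz': array([0.4633, 0.6916, 0.5113]), 'orientation': array([[-0.9998, -0.013 ,  0.0166],
       [ 0.0207, -0.4493,  0.8931],
       [-0.0041,  0.8933,  0.4495]])}
{'fx': 586.0582834082977, 'fy': 586.0582834082977, 'cx': 319.601552317087, 'cy': 242.38522844601295, 'D': array([0.0562, 0.    , 0.    , 0.    , 0.    ]), 'xyz': array([ 0.4059, -0.0471,  0.9943]), 'orientation': array([[ 0.0039,  0.9983, -0.0574],
       [-1.    ,  0.0038, -0.0027],
       [-0.0025,  0.0574,  0.9983]])}
{'time_s': 0.1, 'joint_positions': array([-85.1697,  30.2734,  82.1496,  -0.0001,  67.6884, -10.2293]), 'qvel': array([ 0.0764, -0.0791, -0.1459, -0.0395, -0.0491,  0.0645]), 'tau': array([ -0.0002, -44.0984, -17.7151,   0.0636,   0.0534,  -0.    ]), 'position': array([ 0.1623, -0.6029,  0.2467]), 'tcp_rot': array([[ 0.9657,  0.2598, -0.0002],
       [ 0.2598, -0.9657,  0.0019],
       [ 0.0003, -0.0019, -1.    ]]), 'force': array([-0.1736,  0.2219,  0.1409]), 'moment': array([-0.0302, -0.0262,  0.0289]), 'grasp_force': 0.0, 'opening': 1.0003472874046482}
```

View pics/side0.png

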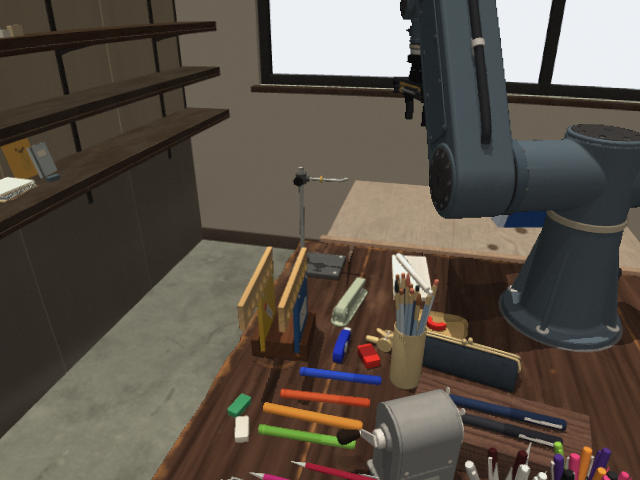

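View pics/top0.png

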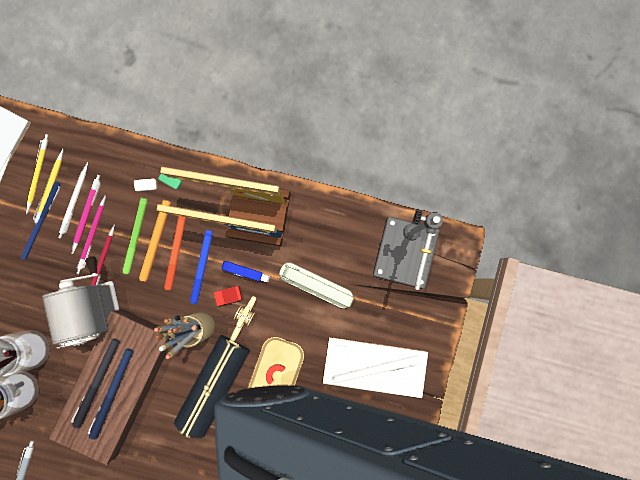

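The side view shows the yellow sign as the outer one (left, ~255,300) and the blue one nearer the base (~295,290). The stand's post top is at ~(301,169) and the arm tip at ~(347,180). In the top view the sign tops run (161,170)-(278,189) for yellow and (157,208)-(276,231) for blue. The post top is at (435,220) and the ring at ~(426,250). Next I'll enlarge crops.

```bash
python3 - <<'E'
from h import *
a=cv2.imread('pics/top0.png'); s=cv2.imread('pics/side0.png')
def c(i,x,y,w,h,k): return cv2.resize(i[y:y+h,x:x+w],None,fx=k,fy=k,interpolation=cv2.INTER_CUBIC)
cv2.imwrite('pics/c1.png',np.vstack([c(a,150,155,150,98,5.3)[:,:795],]))
t=c(a,365,200,100,100,4); u=c(s,285,155,75,100,4)
cv2.imwrite('pics/c2.png',np.hstack([t,u]))
E
```

```text
(no output)
```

View pics/c1.png

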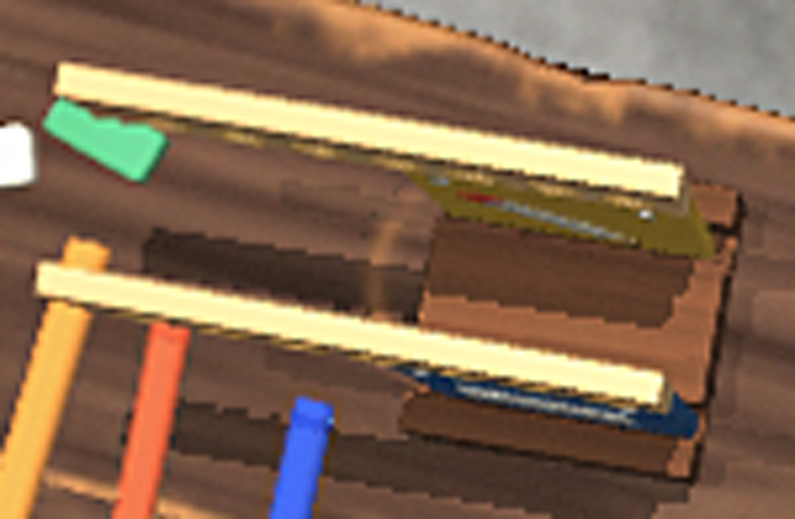

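View pics/c2.png

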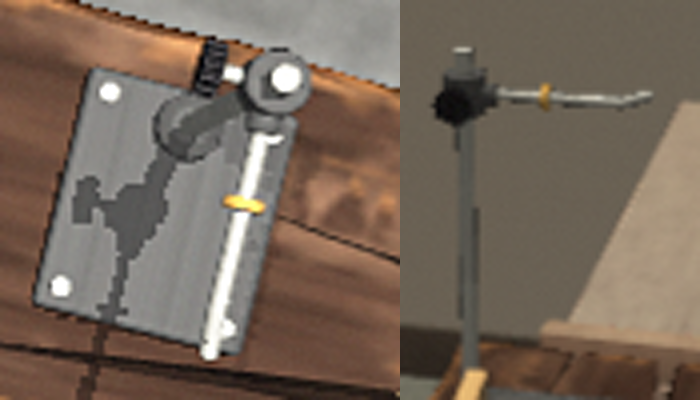

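The crops show the following:
- **Yellow header top:** centreline from (160.9,169.9) to (278.5,189.2).
- **Ring:** top view (425.7,250.8), side view (321.2,179.2).
- **Arm tip:** top view (417,287.5), side view (347.5,179.2).
- **Post top:** top view (436.5,219.5).

The panel is at the right end of the header, so sign +y runs to the left, which is world +y.

```bash
python3 - <<'E'
from h import *
def tri(a,b):
    t1,d1=ray('top',[a]);t2,d2=ray('side',[b]); d1=d1[0];d2=d2[0]
    s=np.linalg.lstsq(np.c_[d1,-d2],t2-t1,rcond=None)[0]; p=t1+d1*s[0];q=t2+d2*s[1]; return (p+q)/2,np.linalg.norm(p-q)
Y=on_z('top',[(160.9,169.9),(278.5,189.2)],.159); B=on_z('top',[(157.7,208.3),(275.4,228)],.159)
for S in(Y,B): print(S,np.linalg.norm(S[1]-S[0]),np.degrees(np.arctan2(-(S[0]-S[1])[0],(S[0]-S[1])[1])))
print('ring',tri((425.7,250.8),(321.2,179.2))); print('tip',tri((417,287.5),(347.5,179.2)))
P=on_z('top',[(436.5,219.5)],.225); print('post',P, 'side post', tri((436.5,219.5),(285+63/4,155+50/4)))
F=on_z('top',[(365+x/4,200+y/4) for x,y in[(92,68),(296,118),(38,302),(240,352)]],.012);print('foot',F)
d=np.load('pics/side0.npy');print(dep('side',[(321,179),(330,179),(340,179),(301,169)],d))
d=np.load('pics/top0.npy');print(dep('top',[(426,251),(428,242),(421,270),(436,219),(220,180),(220,219)],d))
E
```

```text
[[0.557  0.1828 0.159 ]
 [0.5301 0.0144 0.159 ]] 0.17051811474261774 -9.076806949160614
[[0.5018 0.1864 0.159 ]
 [0.4743 0.0184 0.159 ]] 0.17021467039105126 -9.293323670959744
ring (array([ 0.4404, -0.1886,  0.2003]), np.float64(0.0005951522542747353))
tip (array([ 0.3899, -0.1758,  0.2043]), np.float64(0.0025907407428465853))
post [[ 0.4809 -0.1986  0.225 ]] side post (array([ 0.4809, -0.1992,  0.2216]), np.float64(0.0005616709443695495))
foot [[ 0.5056 -0.1593  0.012 ]
 [ 0.4848 -0.2446  0.012 ]
 [ 0.4073 -0.1365  0.012 ]
 [ 0.3869 -0.2205  0.012 ]]
[[ 0.4408 -0.1796  0.2039]
 [ 0.423  -0.1797  0.2036]
 [ 0.4035 -0.1754  0.2049]
 [ 0.48   -0.1911  0.2211]]
[[ 0.44   -0.1872  0.2101]
 [ 0.4524 -0.1909  0.2048]
 [ 0.4147 -0.1813  0.2048]
 [ 0.4816 -0.198   0.2247]
 [ 0.5429  0.0981  0.1599]
 [ 0.4869  0.0976  0.1588]]
```

>>> {"fn": "apply_moves", "kwargs": {
  "rows": [
    {"x": 0, "y": 0, "z": -50, "rz": -1, "claw": 138},
    {"x": 30, "y": -31, "z": -85, "rz": -2.4, "claw": 138},
    {"x": 72, "y": -75, "z": -85, "rz": -3.8, "claw": 138},
    {"x": 114, "y": -119, "z": -85, "rz": -5.2, "claw": 138},
    {"x": 156, "y": -163, "z": -85, "rz": -6.6, "claw": 138},
    {"x": 198, "y": -207, "z": -85, "rz": -8, "claw": 138},
    {"x": 240, "y": -251, "z": -85, "rz": -9.4, "claw": 138},
    {"x": 282, "y": -295, "z": -85, "rz": -10.4, "claw": 138},
    {"x": 324, "y": -339, "z": -85, "rz": -10.97, "claw": 138},
    {"x": 366, "y": -383, "z": -85, "rz": -10.97, "claw": 138}
  ]
}}

```text
validation failed for argument at $.ro...
```

```bash
cat >> h.py <<'E'
def to(P,yaw_y=None):
    s=read_state(); R=np.array(s['tcp_rot']); print('t',s['time_s'],'pos',s['position'],'op',s['opening'],'g',s['grasp_force'],'F',s['force'],'j',s['joint_positions'])
    print('yangle',np.degrees(np.arctan2(R[1,1],R[0,1])),'z',R[:,2],'shift mm',1000*R.T@(np.array(P)-s['position']))
E
python3 -c "
from h import *
to([.5428,.0936,.169])"
```

```text
t 0.1 pos [ 0.1623 -0.6029  0.2467] op 1.0003472874046482 g 0.0 F [-0.1736  0.2219  0.1409] j [-85.1697  30.2734  82.1496  -0.0001  67.6884 -10.2293]
yangle -74.94032486278526 z [-0.0002  0.0019 -1.    ] shift mm [ 548.3335 -573.5921   78.9553]
```

>>> {"fn": "apply_moves", "kwargs": {
  "rows": [
    {"x": 0, "y": 0, "z": -50, "rx": 0, "ry": 0, "rz": -1, "claw": 138}
  ]
}}

```text
time_s: 0.22
position: [0.162, -0.6005, 0.293]
tcp_rot: [[0.932, 0.362, -0.001], [0.362, -0.932, 0.012], [0.003, -0.012, -1.0]]
force: [-0.2, -0.9, -0.4]
opening: 0.95
grasp_force: 0.0
```

>>> {"fn": "apply_moves", "kwargs": {
  "rows": [
    {"x": 35, "y": -30, "z": -35, "rx": 0, "ry": 0, "rz": -1.4, "claw": 138},
    {"x": 80, "y": -67, "z": -35, "rx": 0, "ry": 0, "rz": -2.8, "claw": 138},
    {"x": 125, "y": -105, "z": -35, "rx": 0, "ry": 0, "rz": -4.2, "claw": 138},
    {"x": 170, "y": -143, "z": -35, "rx": 0, "ry": 0, "rz": -5.6, "claw": 138},
    {"x": 215, "y": -181, "z": -35, "rx": 0, "ry": 0, "rz": -7, "claw": 138},
    {"x": 260, "y": -219, "z": -35, "rx": 0, "ry": 0, "rz": -8.4, "claw": 138},
    {"x": 305, "y": -257, "z": -35, "rx": 0, "ry": 0, "rz": -9.4, "claw": 138},
    {"x": 350, "y": -295, "z": -35, "rx": 0, "ry": 0, "rz": -9.97, "claw": 138},
    {"x": 395, "y": -333, "z": -35, "rx": 0, "ry": 0, "rz": -9.97, "claw": 138},
    {"x": 440, "y": -371, "z": -35, "rx": 0, "ry": 0, "rz": -9.97, "claw": 138}
  ]
}}

```text
time_s: 1.48
position: [0.4402, -0.0974, 0.3325]
tcp_rot: [[0.159, 0.987, 0.0], [0.987, -0.159, -0.0], [-0.0, 0.0, -1.0]]
force: [1.0, -1.0, 0.5]
opening: 0.462
grasp_force: 0.0
```

```bash
python3 -c "
from h import *
to([.5428,.0936,.169])"
```

```text
t 1.475 pos [ 0.4402 -0.0974  0.3325] op 0.4623543252152611 g 0.0 F [ 0.9802 -0.9609  0.5301] j [-26.7226  10.4527  99.258   -0.007   70.2839 -17.5865]
yangle -9.133755219096106 z [ 0.     -0.0001 -1.    ] shift mm [204.866   70.9759 163.4319]
```

>>> {"fn": "apply_moves", "kwargs": {
  "rows": [
    {"x": 55, "y": 18, "z": 0, "rx": 0, "ry": 0, "rz": 0, "claw": 138},
    {"x": 110, "y": 36, "z": 0, "rx": 0, "ry": 0, "rz": 0, "claw": 138},
    {"x": 165, "y": 54, "z": 0, "rx": 0, "ry": 0, "rz": 0, "claw": 138},
    {"x": 205, "y": 71, "z": 20, "rx": 0, "ry": 0, "rz": 0, "claw": 138},
    {"x": 205, "y": 71, "z": 65, "rx": 0, "ry": 0, "rz": 0, "claw": 138},
    {"x": 205, "y": 71, "z": 110, "rx": 0, "ry": 0, "rz": 0, "claw": 138},
    {"x": 205, "y": 71, "z": 120, "rx": 0, "ry": 0, "rz": 0, "claw": 138},
    {"x": 205, "y": 71, "z": 120, "rx": 0, "ry": 0, "rz": 0, "claw": 138}
  ]
}}

```text
time_s: 2.48
position: [0.5424, 0.0918, 0.2126]
tcp_rot: [[0.159, 0.987, -0.001], [0.987, -0.159, 0.0], [-0.0, -0.001, -1.0]]
force: [0.4, -0.4, 0.3]
opening: 0.461
grasp_force: 0.0
```

```bash
python3 - <<'E'
from h import *
to([.5428,.0936,.169])
a,d=snap('side','s1'); b,e=snap('top','t1')
c=cv2.resize(a[200:370,200:350],None,fx=3.2,fy=3.2,interpolation=2); g=cv2.resize(b[140:250,140:300],None,fx=2,fy=2,interpolation=2)
o=np.zeros((544,800,3),np.uint8); o[:,:480]=c[:544,:480]; o[:220,480:]=g
cv2.imwrite('pics/c3.png',o[:,:,::-1])
E
```

```text
t 2.475 pos [0.5424 0.0918 0.2126] op 0.4605154801123278 g 0.0 F [ 0.3551 -0.3977  0.3187] j [-2.0353 27.0843 94.9931  0.0014 57.9597  7.1057]
yangle -9.141762023893065 z [-0.0006  0.     -1.    ] shift mm [ 1.8372  0.0944 43.5582]
```

View pics/c3.png

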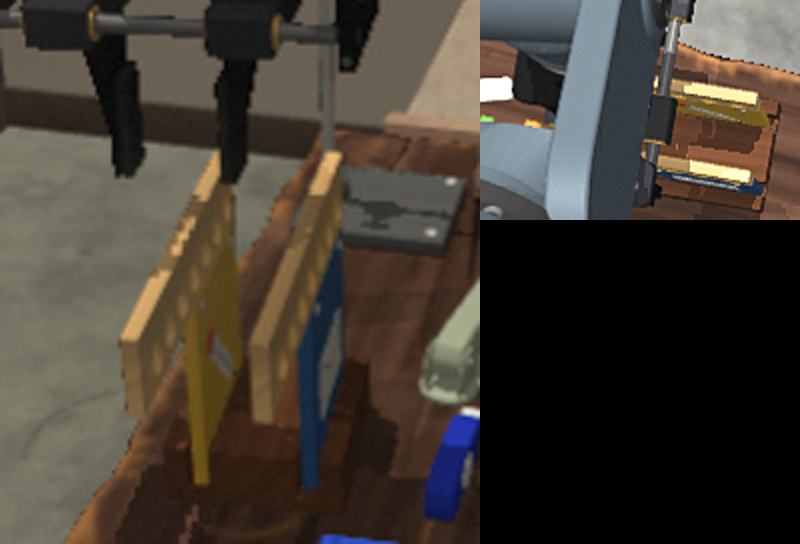

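The open fingers (crop 125,170 and 232,175) straddle the yellow header and clear the blue one. I'll go down and close.

>>> {"fn": "apply_moves", "kwargs": {
  "rows": [
    {"x": 2, "y": 0, "z": 20, "rx": 0, "ry": 0, "rz": 0, "claw": 138},
    {"x": 2, "y": 0, "z": 38, "rx": 0, "ry": 0, "rz": 0, "claw": 138},
    {"x": 2, "y": 0, "z": 43.5, "rx": 0, "ry": 0, "rz": 0, "claw": 138},
    {"x": 2, "y": 0, "z": 43.5, "rx": 0, "ry": 0, "rz": 0, "claw": 170},
    {"x": 2, "y": 0, "z": 43.5, "rx": 0, "ry": 0, "rz": 0, "claw": 210},
    {"x": 2, "y": 0, "z": 43.5, "rx": 0, "ry": 0, "rz": 0, "claw": 255},
    {"x": 2, "y": 0, "z": 43.5, "rx": 0, "ry": 0, "rz": 0, "claw": 255},
    {"x": 2, "y": 0, "z": 43.5, "rx": 0, "ry": 0, "rz": 0, "claw": 255}
  ]
}}

```text
time_s: 3.58
position: [0.5429, 0.094, 0.1694]
tcp_rot: [[0.159, 0.987, 0.001], [0.987, -0.159, 0.0], [0.0, 0.001, -1.0]]
force: [0.1, -0.3, 2.3]
opening: 0.091
grasp_force: 30.1
```

```bash
python3 -c "
from h import *
to([.5428,.0936,.169])"
```

```text
t 3.575 pos [0.5429 0.094  0.1694] op 0.09055406243286165 g 30.12931133620441 F [ 0.0931 -0.2978  2.3139] j [-1.8055 30.6529 97.1295  0.0033 52.1772  7.3183]
yangle -9.125918979215408 z [ 0.0007  0.     -1.    ] shift mm [-0.3637 -0.026   0.4187]
```

>>> {"fn": "apply_moves", "kwargs": {
  "rows": [
    {"x": 0, "y": 0, "z": -6, "rx": 0, "ry": 0, "rz": 0, "claw": 255},
    {"x": 0, "y": 0, "z": -16, "rx": 0, "ry": 0, "rz": 0, "claw": 255},
    {"x": 0, "y": 0, "z": -30, "rx": 0, "ry": 0, "rz": 0, "claw": 255},
    {"x": 0, "y": 0, "z": -50, "rx": 0, "ry": 0, "rz": 0, "claw": 255},
    {"x": 0, "y": 0, "z": -80, "rx": 0, "ry": 0, "rz": 0, "claw": 255},
    {"x": 0, "y": 0, "z": -115, "rx": 0, "ry": 0, "rz": 0, "claw": 255},
    {"x": 0, "y": 0, "z": -150, "rx": 0, "ry": 0, "rz": 0, "claw": 255},
    {"x": 0, "y": 0, "z": -180, "rx": 0, "ry": 0, "rz": 0, "claw": 255},
    {"x": 0, "y": 0, "z": -185, "rx": 0, "ry": 0, "rz": 0, "claw": 255},
    {"x": 0, "y": 0, "z": -185, "rx": 0, "ry": 0, "rz": 0, "claw": 255}
  ]
}}

```text
time_s: 4.82
position: [0.5421, 0.0939, 0.3539]
tcp_rot: [[0.159, 0.987, -0.0], [0.987, -0.159, 0.0], [-0.0, -0.0, -1.0]]
force: [0.0, -0.4, -1.8]
opening: 0.092
grasp_force: 30.1
```

```bash
python3 -c "
from h import *
to([.378,0,.354]); to([.369,-.15,.26])"
```

```text
t 4.825 pos [0.5421 0.0939 0.3539] op 0.0922990791345768 g 30.12222639285028 F [ 0.0403 -0.4452 -1.8462] j [-1.8073 18.1039 84.812  -0.0006 77.1116  7.3145]
yangle -9.121672600867342 z [-0.0005  0.     -1.    ] shift mm [-118.7741 -147.1312   -0.0586]
t 4.825 pos [0.5421 0.0939 0.3539] op 0.0922990791345768 g 30.12222639285028 F [ 0.0403 -0.4452 -1.8462] j [-1.8073 18.1039 84.812  -0.0006 77.1116  7.3145]
yangle -9.121672600867342 z [-0.0005  0.     -1.    ] shift mm [-268.2973 -132.1932   93.9449]
```

>>> {"fn": "apply_moves", "kwargs": {
  "rows": [
    {"x": -15, "y": -20, "z": 0, "rx": 0, "ry": 0, "rz": 0, "claw": 255},
    {"x": -45, "y": -57, "z": 0, "rx": 0, "ry": 0, "rz": 0.2, "claw": 255},
    {"x": -75, "y": -95, "z": 0, "rx": 0, "ry": 0, "rz": 0.4, "claw": 255},
    {"x": -105, "y": -130, "z": 0, "rx": 0, "ry": 0, "rz": 0.6, "claw": 255},
    {"x": -125, "y": -147, "z": 0, "rx": 0, "ry": 0, "rz": 0.76, "claw": 255},
    {"x": -160, "y": -143, "z": 10, "rx": 0, "ry": 0, "rz": 0.76, "claw": 255},
    {"x": -200, "y": -139, "z": 40, "rx": 0, "ry": 0, "rz": 0.76, "claw": 255},
    {"x": -240, "y": -135, "z": 70, "rx": 0, "ry": 0, "rz": 0.76, "claw": 255},
    {"x": -268, "y": -132, "z": 90, "rx": 0, "ry": 0, "rz": 0.76, "claw": 255},
    {"x": -268, "y": -132, "z": 90, "rx": 0, "ry": 0, "rz": 0.76, "claw": 255}
  ]
}}

```text
time_s: 6.08
position: [0.3684, -0.1502, 0.2617]
tcp_rot: [[0.24, 0.971, -0.005], [0.971, -0.24, 0.004], [0.003, -0.006, -1.0]]
force: [-0.3, 0.3, -1.6]
opening: 0.087
grasp_force: 30.1
```

>>> {"fn": "apply_moves", "kwargs": {
  "rows": [
    {"x": 0, "y": 0, "z": 0, "rx": 0, "ry": 0, "rz": 0, "claw": 255},
    {"x": 0, "y": 0, "z": 0, "rx": 0, "ry": 0, "rz": 0, "claw": 255}
  ]
}}

```text
time_s: 6.32
position: [0.3698, -0.1488, 0.2644]
tcp_rot: [[0.235, 0.972, 0.0], [0.972, -0.235, -0.0], [0.0, 0.0, -1.0]]
force: [0.7, -0.2, -1.0]
opening: 0.089
grasp_force: 30.1
```

```bash
python3 - <<'E'
from h import *
to([.3693,-.1498,.2437])
a,d=snap('side','s2'); b,e=snap('top','t2')
c=cv2.resize(a[140:290,280:430],None,fx=4,fy=4,interpolation=2); g=cv2.resize(b[190:340,360:480],None,fx=200/120,fy=200/120,interpolation=2)
o=np.zeros((600,800,3),np.uint8); o[:,:600]=c; o[:250,600:]=g
cv2.imwrite('pics/c4.png',o[:,:,::-1])
E
```

```text
t 6.325 pos [ 0.3698 -0.1488  0.2644] op 0.08903052724665211 g 30.131593644618988 F [ 0.6562 -0.1632 -0.9577] j [-38.0971  11.1109 111.3093   0.0175  57.5608 -24.4977]
yangle -13.608799908188645 z [ 0.0004 -0.     -1.    ] shift mm [-1.0759 -0.3118 20.7006]
```

View pics/c4.png

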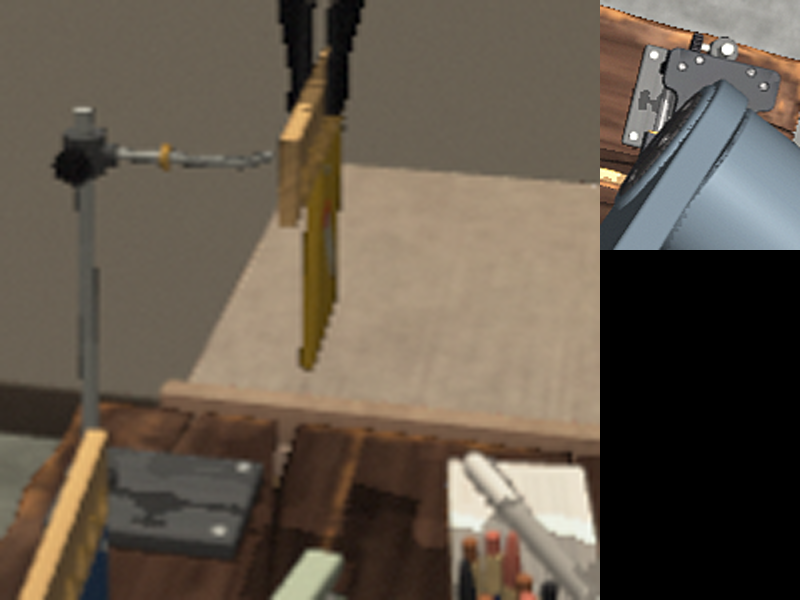

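The side view shows the sign hanging upright in front of the arm tip (crop 270,157). The header's near end is at (280-297,137) to (285,222) and the panel's near lower corner is at (305,368). I'll compare these with the predicted pose.

```bash
python3 - <<'E'
from h import *
s=read_state();R=s['tcp_rot'];T=np.array(s['position'])
def S(x,y,z): # sign coords mm -> world
    return T+R@np.array([(y-38.3),x,-(z-150)+10.4])/1000
pts=[('hdr near top +x',4,128,150),('hdr near top -x',-4,128,150),('near bot +x',4,128,110),('panel near low +x',4,42,0),('panel far low +x',4,-42,0),('far top',0,-42,150)]
for n,*q in pts:
    p=proj('side',S(*q))[0]; print(n,p,(p-[280,140])*4)
yaw=np.radians(-13.7);u=np.array([np.cos(yaw),np.sin(yaw),0]);v=np.array([-u[1],u[0],0]);O=np.array([.4809,-.1986,0])
for ax in(.198,.2015,.205):
    print(ax,[(proj('side',O+x*u+[0,0,ax+dz])[0]-[280,140])*4 for x,dz in((-.093,.0048),(-.08,0),(-.042,0),(-.017,0))],(proj('side',O+[0,0,.225])[0]-[280,140])*4)
d=np.load('pics/top0.npy'); e=np.load('pics/side0.npy')
for x in np.arange(-.075,-.05,.005):
    P=O+x*u+[0,0,.2015]; p=proj('top',P)[0]
    i,j=np.round(p).astype(int); w=[dep('top',[(i+k,j)],d[:])[0][2] for k in(-2,-1,0,1,2)]
    print(x,p,np.array(w))
E
```

```text
hdr near top +x [349.6166 173.6806] [278.4664 134.7225]
hdr near top -x [354.2694 174.0015] [297.0776 136.0062]
near bot +x [349.0101 195.5834] [276.0403 222.3336]
panel near low +x [354.2682 231.3288] [297.0726 365.3153]
panel far low +x [359.9542 214.7795] [319.8167 299.1181]
far top [364.5815 147.1768] [338.3262  28.7071]
0.198 [array([265.9576, 159.0759]), array([239.8267, 166.422 ]), array([164.8679, 161.0763]), array([116.2003, 157.6334])] [ 82.3138 103.8742]
0.2015 [array([266.1169, 152.3372]), array([239.9423, 159.7282]), array([164.8598, 154.4271]), array([116.113 , 151.0141])] [ 82.3138 103.8742]
0.205 [array([266.2766, 145.5766]), array([240.0582, 153.0127]), array([164.8517, 147.7565]), array([116.0255, 144.3736])] [ 82.3138 103.8742]
-0.075 [420.2614 274.9741] [0.2033 0.205  0.2052 0.2047 0.0139]
-0.06999999999999999 [421.1181 271.3688] [0.2043 0.2048 0.2048 0.2045 0.0112]
-0.06499999999999999 [421.9746 267.7661] [0.205  0.205  0.2048 0.2014 0.0134]
-0.059999999999999984 [422.831 264.166] [0.2044 0.2049 0.2044 0.2036 0.0147]
-0.05499999999999998 [423.6873 260.5685] [0.206  0.2062 0.2057 0.0136 0.0121]
```

Predicted and seen corners agree within about 1 mm, and the bar axis comes out at z ≈ 0.2015. Next I'll work out the insertion.

```bash
cat >> h.py <<'E'
yaw=np.radians(-13.7);u=np.array([np.cos(yaw),np.sin(yaw),0]);v=np.array([-u[1],u[0],0]);O=np.array([.4809,-.1986,0])
def hole():
    s=read_state();T=np.array(s['position']);h=T+s['tcp_rot']@np.array([-.0211,0,.0374]);r=h-O
    print('hole in stand mm: x %.1f y %.1f z %.1f'%(1000*r@u,1000*r@v,1000*h[2]),'F(stand)',np.round([s['force']@u,s['force']@v,s['force'][2]],2),'M',s['moment'],'t',s['time_s'],'g',s['grasp_force'])
E
python3 -c "
from h import *
hole()
T=O-.11*u+.0218*v+[0,0,.2437]; to(T)"
```

```text
hole in stand mm: x -119.4 y 0.8 z 227.2 F(stand) [-0.38  0.01 -1.57] M [ 0.022  -0.1004  0.0159] t 6.425 g 30.131635470315814
t 6.425 pos [ 0.37   -0.149   0.2646] op 0.09271774647107833 g 30.131635470315814 F [-0.3671  0.1017 -1.5666] j [-38.0969  11.0972 111.293    0.01    57.5487 -24.5056]
yangle -13.596715804750074 z [ 0.0009 -0.0005 -1.    ] shift mm [-0.1444  9.4641 20.8784]
```

>>> {"fn": "apply_moves", "kwargs": {
  "rows": [
    {"x": 0, "y": 0, "z": 10, "rx": 0, "ry": 0, "rz": 0, "claw": 255},
    {"x": 0, "y": 3, "z": 18, "rx": 0, "ry": 0, "rz": 0, "claw": 255},
    {"x": 0, "y": 9, "z": 20.9, "rx": 0, "ry": 0, "rz": 0, "claw": 255},
    {"x": 0, "y": 14, "z": 20.9, "rx": 0, "ry": 0, "rz": 0, "claw": 255},
    {"x": 0, "y": 17, "z": 20.9, "rx": 0, "ry": 0, "rz": 0, "claw": 255},
    {"x": 0, "y": 19, "z": 20.9, "rx": 0, "ry": 0, "rz": 0, "claw": 255},
    {"x": 0, "y": 21, "z": 20.9, "rx": 0, "ry": 0, "rz": 0, "claw": 255},
    {"x": 0, "y": 22, "z": 20.9, "rx": 0, "ry": 0, "rz": 0, "claw": 255},
    {"x": 0, "y": 22, "z": 20.9, "rx": 0, "ry": 0, "rz": 0, "claw": 255}
  ]
}}

```text
time_s: 7.55
position: [0.3912, -0.1549, 0.2432]
tcp_rot: [[0.237, 0.972, -0.0], [0.972, -0.237, -0.0], [-0.0, -0.0, -1.0]]
force: [0.3, 0.6, -1.5]
opening: 0.089
grasp_force: 30.1
```

```bash
python3 - <<'E'
from h import *
hole()
a,d=snap('side','s3')
cv2.imwrite('pics/c5.png',cv2.resize(a[140:220,290:390],None,fx=7,fy=7,interpolation=2)[:,:,::-1])
E
```

```text
hole in stand mm: x -97.5 y 0.1 z 205.8 F(stand) [ 0.13  0.69 -1.48] M [-0.008  -0.019   0.0021] t 7.55 g 30.131452856585383
```

View pics/c5.png

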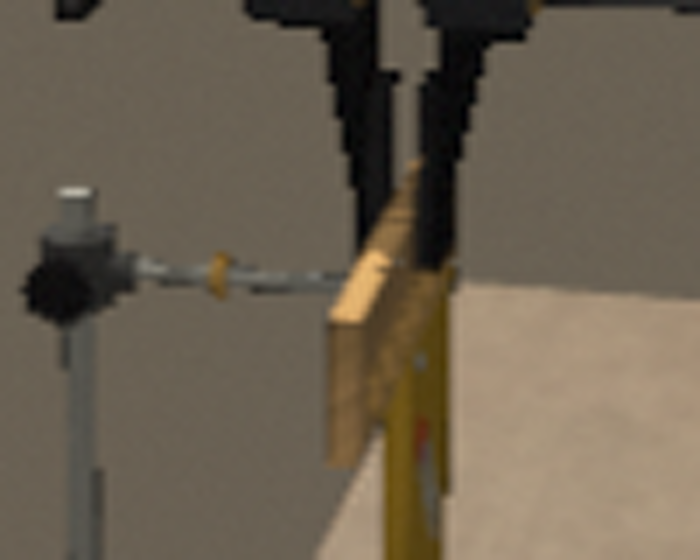

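The sign's front face has passed the tip end with no contact, so the tip is in the hole. I'll continue along the bent section.

>>> {"fn": "apply_moves", "kwargs": {
  "rows": [
    {"x": 0.5, "y": 2.5, "z": -0.4, "rx": 0, "ry": 0, "rz": 0, "claw": 255},
    {"x": 0.5, "y": 5, "z": -0.2, "rx": 0, "ry": 0, "rz": 0, "claw": 255},
    {"x": 0.5, "y": 7.5, "z": 0.6, "rx": 0, "ry": 0, "rz": 0, "claw": 255},
    {"x": 0.5, "y": 9, "z": 1.2, "rx": 0, "ry": 0, "rz": 0, "claw": 255},
    {"x": 0.5, "y": 9, "z": 1.2, "rx": 0, "ry": 0, "rz": 0, "claw": 255},
    {"x": 0.5, "y": 9, "z": 1.2, "rx": 0, "ry": 0, "rz": 0, "claw": 255}
  ]
}}

```text
time_s: 8.35
position: [0.4, -0.1565, 0.2419]
tcp_rot: [[0.236, 0.972, -0.0], [0.972, -0.236, 0.0], [0.0, -0.0, -1.0]]
force: [-0.3, -0.3, -1.6]
opening: 0.09
grasp_force: 30.1
```

```bash
python3 -c "
from h import *
hole()"
```

```text
hole in stand mm: x -88.6 y 0.6 z 204.5 F(stand) [-0.19 -0.35 -1.56] M [ 0.0174 -0.1215  0.0156] t 8.35 g 30.131571509409696
```

>>> {"fn": "apply_moves", "kwargs": {
  "rows": [
    {"x": 0, "y": 3, "z": 1, "rx": 0, "ry": 0, "rz": 0, "claw": 255},
    {"x": 0, "y": 6, "z": 1.9, "rx": 0, "ry": 0, "rz": 0, "claw": 255},
    {"x": 0, "y": 9, "z": 2.5, "rx": 0, "ry": 0, "rz": 0, "claw": 255},
    {"x": 0, "y": 12, "z": 2.9, "rx": 0, "ry": 0, "rz": 0, "claw": 255},
    {"x": 0, "y": 15, "z": 3, "rx": 0, "ry": 0, "rz": 0, "claw": 255},
    {"x": 0, "y": 18, "z": 3, "rx": 0, "ry": 0, "rz": 0, "claw": 255},
    {"x": 0, "y": 18, "z": 3, "rx": 0, "ry": 0, "rz": 0, "claw": 255},
    {"x": 0, "y": 18, "z": 3, "rx": 0, "ry": 0, "rz": 0, "claw": 255}
  ]
}}

```text
time_s: 9.35
position: [0.4174, -0.1608, 0.2389]
tcp_rot: [[0.236, 0.972, -0.0], [0.972, -0.236, 0.0], [0.0, -0.0, -1.0]]
force: [-0.3, 0.0, -1.6]
opening: 0.089
grasp_force: 30.1
```

```bash
python3 -c "
from h import *
hole()"
```

```text
hole in stand mm: x -70.6 y 0.6 z 201.5 F(stand) [-0.26 -0.05 -1.59] M [-0.0575 -0.0977  0.0202] t 9.35 g 30.131588224321604
```

>>> {"fn": "apply_moves", "kwargs": {
  "rows": [
    {"x": 0, "y": 4, "z": 0, "rx": 0, "ry": 0, "rz": 0, "claw": 255},
    {"x": 0, "y": 8, "z": 0, "rx": 0, "ry": 0, "rz": 0, "claw": 255},
    {"x": 0, "y": 12, "z": 0, "rx": 0, "ry": 0, "rz": 0, "claw": 255},
    {"x": 0, "y": 16, "z": 0, "rx": 0, "ry": 0, "rz": 0, "claw": 255},
    {"x": 0, "y": 18.5, "z": 0, "rx": 0, "ry": 0, "rz": 0, "claw": 255},
    {"x": 0, "y": 20, "z": 0, "rx": 0, "ry": 0, "rz": 0, "claw": 255},
    {"x": 0, "y": 20, "z": 0, "rx": 0, "ry": 0, "rz": 0, "claw": 255}
  ]
}}

```text
time_s: 10.22
position: [0.437, -0.1656, 0.2389]
tcp_rot: [[0.237, 0.972, -0.0], [0.972, -0.237, 0.0], [0.0, -0.0, -1.0]]
force: [0.2, 0.3, -1.1]
opening: 0.089
grasp_force: 30.1
```

>>> {"fn": "apply_moves", "kwargs": {
  "rows": [
    {"x": 0, "y": 0.5, "z": 0, "rx": 0, "ry": 0, "rz": 0, "claw": 255},
    {"x": 0, "y": 1, "z": 0, "rx": 0, "ry": 0, "rz": 0, "claw": 255},
    {"x": 0, "y": 1, "z": 0, "rx": 0, "ry": 0, "rz": 0, "claw": 255}
  ]
}}

```text
time_s: 10.6
position: [0.438, -0.1659, 0.239]
tcp_rot: [[0.237, 0.972, 0.0], [0.972, -0.237, -0.0], [-0.0, 0.0, -1.0]]
force: [0.2, -0.3, -1.4]
opening: 0.089
grasp_force: 30.1
```

```bash
python3 -c "
from h import *
hole()"
```

```text
hole in stand mm: x -49.5 y 0.5 z 201.6 F(stand) [ 0.27 -0.19 -1.4 ] M [-0.0351 -0.0949  0.0526] t 10.6 g 30.13155273394659
```

>>> {"fn": "apply_moves", "kwargs": {
  "rows": [
    {"x": 0, "y": 0.4, "z": 0, "rx": 0, "ry": 0, "rz": 0, "claw": 255},
    {"x": 0, "y": 0.8, "z": 0, "rx": 0, "ry": 0, "rz": 0, "claw": 255},
    {"x": 0, "y": 0.8, "z": 0, "rx": 0, "ry": 0, "rz": 0, "claw": 255}
  ]
}}

```text
time_s: 10.98
position: [0.4388, -0.1661, 0.239]
tcp_rot: [[0.237, 0.972, 0.0], [0.972, -0.237, -0.0], [-0.0, 0.0, -1.0]]
force: [-0.4, -0.4, -1.3]
opening: 0.093
grasp_force: 30.1
```

>>> {"fn": "apply_moves", "kwargs": {
  "rows": [
    {"x": 0, "y": 0.4, "z": 0, "rx": 0, "ry": 0, "rz": 0, "claw": 255},
    {"x": 0, "y": 0.4, "z": 0, "rx": 0, "ry": 0, "rz": 0, "claw": 255}
  ]
}}

```text
time_s: 11.22
position: [0.439, -0.1661, 0.2389]
tcp_rot: [[0.237, 0.972, -0.0], [0.972, -0.237, 0.0], [0.0, -0.0, -1.0]]
force: [0.3, -0.7, -1.1]
opening: 0.085
grasp_force: 30.1
```

>>> {"fn": "apply_moves", "kwargs": {
  "rows": [
    {"x": 0, "y": 0.3, "z": 0, "rx": 0, "ry": 0, "rz": 0, "claw": 255},
    {"x": 0, "y": 0.3, "z": 0, "rx": 0, "ry": 0, "rz": 0, "claw": 255}
  ]
}}

```text
time_s: 11.48
position: [0.4391, -0.1661, 0.2389]
tcp_rot: [[0.237, 0.972, -0.001], [0.972, -0.237, 0.0], [0.0, -0.001, -1.0]]
force: [-1.4, 0.0, -0.3]
opening: 0.092
grasp_force: 30.1
```

```bash
python3 -c "
from h import *
hole()"
```

```text
hole in stand mm: x -48.3 y 0.6 z 201.5 F(stand) [-1.38 -0.33 -0.29] M [ 0.0412  0.141  -0.0397] t 11.475 g 30.131058795377612
```

The sign has touched the ring lightly (−1.4 N). I'll back off a hair and lower it until the bar takes the weight.

>>> {"fn": "apply_moves", "kwargs": {
  "rows": [
    {"x": 0, "y": -0.3, "z": 0.7, "rx": 0, "ry": 0, "rz": 0, "claw": 255},
    {"x": 0, "y": -0.3, "z": 1.4, "rx": 0, "ry": 0, "rz": 0, "claw": 255},
    {"x": 0, "y": -0.3, "z": 2, "rx": 0, "ry": 0, "rz": 0, "claw": 255},
    {"x": 0, "y": -0.3, "z": 2, "rx": 0, "ry": 0, "rz": 0, "claw": 255}
  ]
}}

```text
time_s: 11.98
position: [0.4391, -0.1661, 0.2368]
tcp_rot: [[0.237, 0.972, -0.0], [0.972, -0.237, 0.0], [0.0, -0.0, -1.0]]
force: [-1.6, 0.6, -1.6]
opening: 0.087
grasp_force: 30.1
```

>>> {"fn": "apply_moves", "kwargs": {
  "rows": [
    {"x": 0, "y": 0, "z": 0.5, "rx": 0, "ry": 0, "rz": 0, "claw": 255},
    {"x": 0, "y": 0, "z": 0.5, "rx": 0, "ry": 0, "rz": 0, "claw": 255}
  ]
}}

```text
time_s: 12.22
position: [0.4391, -0.1661, 0.2364]
tcp_rot: [[0.236, 0.972, -0.0], [0.972, -0.236, 0.0], [0.0, -0.0, -1.0]]
force: [-1.4, 0.7, -0.4]
opening: 0.085
grasp_force: 30.1
```

```bash
python3 -c "
from h import *
hole()"
```

```text
hole in stand mm: x -48.3 y 0.6 z 199.0 F(stand) [-1.55  0.29 -0.36] M [ 0.0655  0.0974 -0.0214] t 12.225 g 30.131082428852096
```

>>> {"fn": "apply_moves", "kwargs": {
  "rows": [
    {"x": 0, "y": -0.2, "z": 0.3, "rx": 0, "ry": 0, "rz": 0, "claw": 255},
    {"x": 0, "y": -0.2, "z": 0.3, "rx": 0, "ry": 0, "rz": 0, "claw": 255}
  ]
}}

```text
time_s: 12.48
position: [0.439, -0.1661, 0.2363]
tcp_rot: [[0.237, 0.972, 0.0], [0.972, -0.237, -0.0], [-0.0, 0.0, -1.0]]
force: [0.0, 1.2, -0.1]
opening: 0.085
grasp_force: 30.1
```

```bash
python3 -c "
from h import *
hole()"
```

```text
hole in stand mm: x -48.4 y 0.6 z 198.9 F(stand) [-0.26  1.14 -0.13] M [ 0.0421  0.0742 -0.0228] t 12.475 g 30.129825178300962
```

>>> {"fn": "apply_moves", "kwargs": {
  "rows": [
    {"x": 0, "y": 0, "z": 0.3, "rx": 0, "ry": 0, "rz": 0, "claw": 255},
    {"x": 0, "y": 0, "z": 0.3, "rx": 0, "ry": 0, "rz": 0, "claw": 255}
  ]
}}

```text
time_s: 12.72
position: [0.439, -0.1661, 0.2361]
tcp_rot: [[0.237, 0.972, 0.0], [0.972, -0.237, -0.0], [-0.0, 0.0, -1.0]]
force: [-0.9, 1.7, 1.6]
opening: 0.085
grasp_force: 30.1
```

```bash
python3 -c "
from h import *
hole()"
```

```text
hole in stand mm: x -48.3 y 0.6 z 198.7 F(stand) [-1.33  1.47  1.64] M [0.1467 0.1094 0.0061] t 12.725 g 30.12781628407538
```

The bar now carries the weight, so I'll open a little and withdraw upward.

>>> {"fn": "apply_moves", "kwargs": {
  "rows": [
    {"x": 0, "y": 0, "z": 0, "rx": 0, "ry": 0, "rz": 0, "claw": 225},
    {"x": 0, "y": 0, "z": 0, "rx": 0, "ry": 0, "rz": 0, "claw": 205},
    {"x": 0, "y": 0, "z": 0, "rx": 0, "ry": 0, "rz": 0, "claw": 196},
    {"x": 0, "y": 0, "z": 0, "rx": 0, "ry": 0, "rz": 0, "claw": 196},
    {"x": 0, "y": 0, "z": -4, "rx": 0, "ry": 0, "rz": 0, "claw": 196},
    {"x": 0, "y": 0, "z": -14, "rx": 0, "ry": 0, "rz": 0, "claw": 196},
    {"x": 0, "y": 0, "z": -34, "rx": 0, "ry": 0, "rz": 0, "claw": 196},
    {"x": 0, "y": 0, "z": -64, "rx": 0, "ry": 0, "rz": 0, "claw": 196},
    {"x": 0, "y": 0, "z": -94, "rx": 0, "ry": 0, "rz": 0, "claw": 196},
    {"x": 0, "y": 0, "z": -100, "rx": 0, "ry": 0, "rz": 0, "claw": 196}
  ]
}}

```text
time_s: 13.98
position: [0.4399, -0.1667, 0.3383]
tcp_rot: [[0.236, 0.972, 0.005], [0.972, -0.236, -0.003], [-0.002, 0.005, -1.0]]
force: [-0.4, 0.4, 0.2]
opening: 0.227
grasp_force: 0.0
```

>>> {"fn": "apply_moves", "kwargs": {
  "rows": [
    {"x": 0, "y": 0, "z": 0, "rx": 0, "ry": 0, "rz": 0, "claw": 196},
    {"x": 0, "y": 0, "z": 0, "rx": 0, "ry": 0, "rz": 0, "claw": 196},
    {"x": 0, "y": 0, "z": 0, "rx": 0, "ry": 0, "rz": 0, "claw": 196},
    {"x": 0, "y": 0, "z": 0, "rx": 0, "ry": 0, "rz": 0, "claw": 196},
    {"x": 0, "y": 0, "z": 0, "rx": 0, "ry": 0, "rz": 0, "claw": 196},
    {"x": 0, "y": 0, "z": 0, "rx": 0, "ry": 0, "rz": 0, "claw": 196},
    {"x": 0, "y": 0, "z": 0, "rx": 0, "ry": 0, "rz": 0, "claw": 196},
    {"x": 0, "y": 0, "z": 0, "rx": 0, "ry": 0, "rz": 0, "claw": 196}
  ]
}}

```text
time_s: 14.98
position: [0.4389, -0.1661, 0.3359]
tcp_rot: [[0.237, 0.972, 0.0], [0.972, -0.237, -0.0], [-0.0, 0.0, -1.0]]
force: [0.2, 0.2, 0.0]
opening: 0.233
grasp_force: 0.0
```

```bash
cat > v.py <<'E'
from h import *
import sys
a,d=snap('side','s'+sys.argv[1])
old=cv2.imread('pics/s'+sys.argv[2]+'.png')[:,:,::-1] if len(sys.argv)>2 else None
print('' if old is None else np.abs(a[140:300,280:380].astype(int)-old[140:300,280:380]).mean())
cv2.imwrite('pics/v'+sys.argv[1]+'.png',cv2.resize(a[110:250,270:430],None,fx=4,fy=4,interpolation=2)[:,:,::-1])
E
python3 v.py 4
```

```text
(no output)
```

View pics/v4.png

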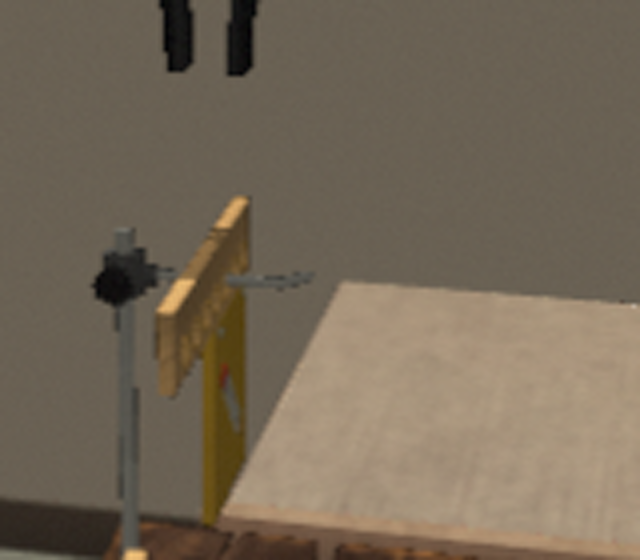

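The sign hangs on the bar, released, with its panel vertical and the arm coming out in front at (310,277). I'll let it settle and check that it is still, level and in place.

>>> {"fn": "apply_moves", "kwargs": {
  "rows": [
    {"x": 0, "y": 0, "z": -10, "rx": 0, "ry": 0, "rz": 0, "claw": 196},
    {"x": 0, "y": 0, "z": -20, "rx": 0, "ry": 0, "rz": 0, "claw": 196},
    {"x": 0, "y": 0, "z": -20, "rx": 0, "ry": 0, "rz": 0, "claw": 196},
    {"x": 0, "y": 0, "z": -20, "rx": 0, "ry": 0, "rz": 0, "claw": 196},
    {"x": 0, "y": 0, "z": -20, "rx": 0, "ry": 0, "rz": 0, "claw": 196},
    {"x": 0, "y": 0, "z": -20, "rx": 0, "ry": 0, "rz": 0, "claw": 196},
    {"x": 0, "y": 0, "z": -20, "rx": 0, "ry": 0, "rz": 0, "claw": 196},
    {"x": 0, "y": 0, "z": -20, "rx": 0, "ry": 0, "rz": 0, "claw": 196},
    {"x": 0, "y": 0, "z": -20, "rx": 0, "ry": 0, "rz": 0, "claw": 196},
    {"x": 0, "y": 0, "z": -20, "rx": 0, "ry": 0, "rz": 0, "claw": 196}
  ]
}}

```text
time_s: 16.27
position: [0.4389, -0.1661, 0.3558]
tcp_rot: [[0.237, 0.972, -0.0], [0.972, -0.237, 0.0], [0.0, -0.0, -1.0]]
force: [-0.3, -0.1, -0.5]
opening: 0.228
grasp_force: 0.0
```

```bash
python3 v.py 5 4; python3 v.py 6 5; python3 - <<'E'
from h import *
for tilt in (-5,0,5):
  c,s=np.cos(np.radians(tilt)),np.sin(np.radians(tilt))
  for n,x,y,z in [('near top',4,128,150),('near bot',4,128,110),('panel low near',4,42,0),('far top -x',-4,-42,150)]:
    dy,dz=y-17.3,z-123-3
    P=O+(-.048+x/1000)*u+v*(c*dy-s*dz)/1000+[0,0,.2015+(s*dy+c*dz)/1000]
    print(tilt,n,np.round((proj('side',P)[0]-[270,110])*4))
E
```

```text
1.1088333333333333
0.9340416666666667
-5 near top [156. 327.]
-5 near bot [159. 407.]
-5 panel low near [203. 515.]
-5 far top -x [247. 187.]
0 near top [156. 305.]
0 near bot [157. 389.]
0 panel low near [199. 522.]
0 far top -x [248. 195.]
5 near top [157. 283.]
5 near bot [157. 370.]
5 panel low near [194. 527.]
5 far top -x [248. 203.]
```

View pics/v6.png

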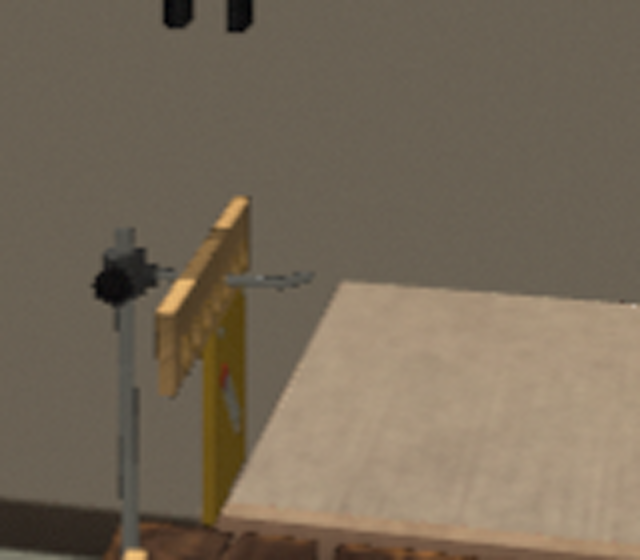

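The sign is still. Its near top corner is at (157,308), near bottom at (160,392) and far top at ~(248,198), which matches the level pose against the ring to about 1 mm. Handing in.

```bash
python3 -c "
from rig import *
print(hand_in())"
```

```text
the job is handed in; nothing more can be done
None
```

I hung the yellow sign level on the stand's arm by its third hole (y 17.3 mm), slid it back against the brass stop ring, released it and handed the job in; no verdict came back.

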